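# Spin the bearing test wheel and stop it with its peg at the pointer

## Task

Check the bearing of the small test wheel: flick it by hand so that it spins on its own, with nothing touching it, for a good second at no less than one turn in three seconds. Then, while it is still turning, brake it with a fingertip so that it ends standing still with its upright peg right at the pointer, and take the hand away. Use only light touches of the fingers: pinch and lift nothing, do not press or strike hard, do not shove the stand about, and leave the small things around it where they are.

Things in the scene. Friction and masses are not known exactly. Their poses are not given: they have to be found in the camera images.
- stand: bearing test stand, loose on the worktop (3 kg): grey square foot plate 150 x 150 mm, 16 mm high, with a round bearing housing and a dark pointer post. Origin under the plate's centre, on the wheel's axis, z up; its +y axis points from the axis to the pointer. Post 91 to 97 mm from the axis, 14 mm wide; the pointer on it is directed inward, tip 75 mm from the axis, top 59 mm above the worktop
- wheel (a joint): turn of the wheel about its upright axis, rad, no stops, counts on past full turns: 0 and multiples of 2 pi = peg at the pointer; grows anticlockwise seen from above. Free bearing: at 3 rad/s it loses about 0.15 to 0.3 rad/s each second; a touched wheel moves at once. May be spun either way. Starts at rest, the peg at least 1 rad from the pointer
- index_peg (a point): centre of the top of the only upright peg: round, dark, 12 mm in diameter, top 87 mm above the worktop, 26 mm tall above a flat dark arm (14 mm wide, top 61 mm above the worktop) that carries it over the wheel, 56 mm from the axis. It turns with the wheel, but the arm is sprung and damped: checked against a finger it gives up to about 8 mm along its path, does not bounce, and comes back within about 2 s
- wheel_hub (a point): centre of the wheel at the height of its upper face, 57 mm above the worktop. The wheel is a flat horizontal steel disc 140 mm in diameter, 10 mm thick, about 0.6 kg; on its flat face lie only the peg's arm, from the hub outward, its round boss on the hub (24 mm in diameter, 6 mm tall) and three small screw heads beside it
- pointer_mark (a point): where the centre of the peg's top must stand at the end: on the line from the wheel's axis to the pointer, 56 mm from the axis, 87 mm above the worktop (fixed to the stand)
- parts_pot: small screw-top pot, 42 mm in diameter, 20 mm tall, beside the stand on the side away from the pointer; bystander, origin under its centre
- pickup_valve: black spool-shaped valve 26 mm in diameter, 32 mm tall, left of the stand; bystander, origin under its centre
- tally_counter: hand counter 43 x 52 x 20 mm, bystander, origin under its centre
- oil_block: black block with four wells 26 x 88 x 16 mm, bystander, origin under its centre
- tweezers: steel tweezers 116 mm long, 10 mm tall, right of the stand; bystander
- pin_vice: pin vice 99 mm long, 9 mm tall, right of the stand; bystander
- bench_brush: small wooden-handled brush 125 mm long, 8 mm tall, right of the stand; bystander

How it is judged:
On the way, in this order (a step that is already met when the one before it is completed fails the run):
1. the wheel spins on its own, untouched, at 2 rad/s or more for 1 s ((velocity of joint wheel above 2 rad/s or velocity of joint wheel below -2 rad/s) and contact force between the fingers and stand below 0.05 N), for 1 s.
2. a finger touches it while it is still turning ((velocity of joint wheel above 0.5 rad/s or velocity of joint wheel below -0.5 rad/s) and contact force between the fingers and stand above 0.1 N).
At the end, for the whole second after the job is handed in: after the free spin and the braking, the wheel stands still (under 0.08 rad/s), the peg's centre within 9 mm of its place at the pointer, and the stand is flat on the worktop (horizontal distance between index_peg and pointer_mark below 0.009 m and velocity of joint wheel between -0.08 and 0.08 rad/s and angle between stand's own z axis and vertical below 0.03 rad and height (world z) of stand below 0.004 m); the robot touches nothing.
It fails at once if the stand is shoved more than 15 mm or lifted (distance of stand from where it was at the start of the episode above 0.015 m or height (world z) of stand above 0.006 m or angle between stand's own z axis and vertical above 0.1 rad).
It fails at once if the wheel or its stand is pressed, struck or pinched with more than 30 N (contact force between the fingers and stand above 30 N).
It fails at once if a bystander is moved more than 15 mm (distance of any of parts_pot, pin_vice, tweezers, tally_counter, oil_block, pickup_valve, bench_brush from where it was at the start of the episode above 0.015 m).
It also fails if it takes over 45 s, if anything falls off the work surface, if the arm or the gripper's body presses on something with over 40 N, if the wrist force passes 120 N, or if a joint passes its speed limit or range.

## Robot

A 6-joint arm with a two-finger parallel gripper is mounted at the origin on a cart in front of the work surface, level with it; the furniture and walls round the work are solid. World frame = base frame: x ahead of the robot, y to its left, z up, the work surface at z = 0. Lengths are in m, angles in rad, forces in N, time in s.
With the tool pointing down it reaches from about 0.325 to 0.9 m from the base axis. Payload 3.5 kg.
Tool frame: the origin (TCP) lies on the centre line of the jaws, within the pads' length; the fingertips stand 25 mm ahead of it and the grasp point (between the pads) lies 6 mm ahead of it; z points along the fingers, y is the line along which they close (so a half turn about z gives the same grasp; the last joint's range is limited). The gripper opens to 85 mm and grips with 20 to 120 N. Pads are 22 mm wide; open, the fingers measure 114 mm over their backs; the gripper's body (76 mm by 85 mm) begins 54 mm behind the grasp point. The pads swing forward as they close: fully open they stand 13 mm farther back than shut.
Start: joints at [-1.311, 0.276, -0.026, 1.268, 0, 1.467], TCP at [0.222, -0.584, 0.231] pointing down, gripper open.
Joint ranges: [-3.12, 3.12], [-0.85, 1.88], [-1.08, 1.24], [-1.95, 2.15], [-1.57, 1.53], [-3.14, 3.14]. Speed limits (rad/s): [2.57, 2.57, 3.14, 3.14, 3.14, 3.14].

## Interface

Orientations are given as a unit quaternion [w, x, y, z].
In Python, from bench import ctrl, read_camera, camera_model, job, models gives the robot as it stands.
- The arm moves only by the tool arm_command, never from a script. Its argument "deltas" is one flat list of numbers, 6 for each row, row after row: the shift along the tool's x, y, z scaled (see below), then the turn, a rotation vector about the tool's x, y, z scaled (see below). A call has 1 to 12 rows; each row shifts and turns the commanded pose from where the row before left it, along the tool's axes as they then stand; what a row does not reach is not made up. The controller multiplies each number of a shift by 5 cm and each number of a turn by 0.12 rad. A row lasts 1/8 s, in which the tool goes at most 62.5 mm and 10.7 degrees, less where a joint would pass 70% of its speed; a pose out of reach is approached as far as the arm can. A call with a number of a shift or a turn outside -1 to 1 is refused whole. A call with a gripper value outside its range is refused whole. "gripper" is the closure in counts, from 0 (fully open) to 255 (shut), set as the call begins (left out, the last holds). The fingers move at their own pace and stop on an object; "squeeze" is the grip in N (left out, the last holds). Time passes only in rows, so rows that do not move let the fingers close. It gives the time, the measured TCP pose, the force, the opening and the grip force at its end, in the units of the state.
- ctrl.state(): the state, without advancing time (a new reading comes with each control period).
- read_camera(name): name is "scene" or "top"; returns (picture, depth): 400x640x3 uint8, red, green, blue; 400x640 float32, m along the optical axis (not along the pixel's ray), 0 where there is no reading.
- camera_model(name): a dict with "intrinsics" (3x3 intrinsics, pixels), "distortion" ([k1, k2, p1, p2, k3] as OpenCV has them; the pictures are not rectified), "R" (3x3) and "t" (3): a world point X has camera coordinates R X + t. Camera axes: x right, y down, z forward; pixel columns grow to the right and rows downward; lengths in m; the calibration is good to about 2 mm. A picture is of the moment at which its call begins. camera_model takes no time and is no camera call.
- job.hand_in(): hands the job in; it is judged then, once.
Trained networks look in the newest picture that a camera, given by its name, has taken for a name from the list of things; names that differ only in an ending like _2 or _b are one class to them, and where a whole thing is asked for, a point or a joint stands for the part that bears it (a point fixed in the world has none). Each returns a list of dicts, best first, with "p" (0 to 1); they miss things now and then, are a little off and sometimes report something else, mostly with a low value. They report only what shows in the picture. A call takes as long as a camera call.
- models.spot_in(query, camera): "box" ([left, top, right, bottom] in pixels, round what is visible of it).
- models.place_of(query, camera): "xy" ([column, row] in pixels: a listed point, or the origin of a listed thing).
The state is a dict: "time_s": time; "joint_positions": joint angles; "qd": joint speeds; "joint_efforts": joint torques, N m; "ee_pos": TCP position; "tool_rot": TCP orientation; "force": force on the tool from outside, world axes, zero at the start; "ft_torque": the same for the moment, N m; "finger_gap": finger opening in m; "grasp_force": force on a finger pad.
Only numpy, scipy, OpenCV 4.12 (cv2) and the standard library are available. Lean on these libraries where they do the work, as an engineer would, in place of code of your own. Each camera call takes 0.05 s, during which the arm holds its last target. There are 200 camera calls.

## Working session

There is one attempt and no reset: what is moved stays moved. The work goes in short steps, Python scripts to look and compute and a tool call to move; the robot and the scene stay as the last step left them, time stands still between calls to the robot, and variables do not carry over. Pictures are saved under pics/ and viewed, at most 10 in all, crops included, and the job is handed in when it is done.

Besides the shell and the picture viewer there is one more tool, called after "Request:" by a JSON object that holds its "name" and its "arguments". arm_command: Moves the arm, as the interface text tells. Its arguments: {"type":"object","properties":{"deltas":{"type":"array"},"gripper":{"type":"number"},"squeeze":{"type":"number"}},"required":["deltas"]}

```bash
ls; mkdir -p pics
cat > h.py <<'E'
import numpy as np,cv2
from bench import ctrl, read_camera, camera_model, job, models
def ray(cam,px,z):
    m=camera_model(cam);K=np.array(m["intrinsics"]);d=np.array(m["distortion"]);R=np.array(m["R"]);t=np.array(m["t"]).reshape(3)
    u=cv2.undistortPoints(np.array([[px]],float),K,d)[0,0]
    D=R.T@np.array([u[0],u[1],1]);C=-R.T@t
    return C+D*(z-C[2])/D[2]
def proj(cam,X):
    m=camera_model(cam);R=np.array(m["R"]);t=np.array(m["t"]).reshape(3)
    return cv2.projectPoints(np.array([X],float),cv2.Rodrigues(R)[0],t,np.array(m["intrinsics"]),np.array(m["distortion"]))[0][0,0]
E
python3 - <<'E'
from h import *
for c in("top","scene"):
    im,d=read_camera(c);cv2.imwrite(f"pics/{c}1.png",im[:,:,::-1])
    m=camera_model(c);print(c,np.round(-np.array(m["R"]).T@np.array(m["t"]).reshape(3),3),np.array(m["intrinsics"])[0,0])
    for q,z in(("stand",0),("index_peg",.087),("wheel_hub",.057),("pointer_mark",.087),("parts_pot",0),("pickup_valve",0),("tally_counter",0),("oil_block",0),("tweezers",0),("pin_vice",0),("bench_brush",0)):
        r=models.place_of(q,c)
        if r: print(q,[(np.round(a["xy"],1),round(a["p"],2),np.round(ray(c,a["xy"],z),3)) for a in r[:2]])
print(ctrl.state())
E
```

```text
pics
top [ 0.476 -0.165  1.056] 365.5060360746454
stand [(array([291.2, 215.9]), 0.79, array([ 0.485, -0.08 ,  0.   ]))]
index_peg [(array([296.4, 241.1]), 0.43, array([ 0.418, -0.103,  0.087]))]
wheel_hub [(array([291.6, 218. ]), 0.59, array([ 0.479, -0.086,  0.057]))]
pointer_mark [(array([263.9, 216.3]), 0.76, array([ 0.481, -0.015,  0.087])), (array([424.2, 185.7]), 0.56, array([ 0.574, -0.44 ,  0.087]))]
parts_pot [(array([337.1, 229.8]), 0.64, array([ 0.449, -0.214,  0.   ])), (array([220.2, 204.3]), 0.49, array([0.513, 0.127, 0.   ]))]
tally_counter [(array([222.7, 177.7]), 0.56, array([0.591, 0.123, 0.   ]))]
oil_block [(array([251.9, 148.6]), 0.57, array([0.679, 0.041, 0.   ]))]
tweezers [(array([419.7, 217.8]), 0.43, array([ 0.49 , -0.452,  0.   ]))]
pin_vice [(array([426. , 204.5]), 0.56, array([ 0.529, -0.47 ,  0.   ]))]
bench_brush [(array([423.6, 185.7]), 0.55, array([ 0.583, -0.463,  0.   ]))]
scene [0.057 0.435 0.64 ] 394.76346315957625
stand [(array([320.6, 251.1]), 0.97, array([ 0.474, -0.079,  0.   ]))]
index_peg [(array([398.9, 180.9]), 0.57, array([ 0.426, -0.329
[... 766 characters left out ...]
tions': array([-1.31138332e+00,  2.76381365e-01, -2.64216839e-02,  1.26797830e+00,
        1.68506726e-05,  1.46741787e+00]), 'qd': array([ 4.64668441e-04, -4.91008371e-05, -4.06009539e-04,  3.21168060e-04,
       -1.01311876e-03,  4.02466020e-04]), 'joint_efforts': array([ 6.11966570e-04, -4.45498359e+01,  2.95565665e+01,  1.03891813e-03,
        7.83144259e-06,  3.83285979e-06]), 'ee_pos': array([ 0.22180999, -0.58431084,  0.23091464]), 'tool_rot': array([6.80858757e-06, 9.83592857e-01, 1.80402582e-01, 8.98331049e-06]), 'force': array([-0.44918371, -0.01165009, -0.70235973]), 'ft_torque': array([-0.01088053, -0.00586574, -0.0074349 ]), 'grasp_force': 0.0, 'finger_gap': 0.08517595710028941}
```

Run:
```python
import cv2,numpy as np
a=cv2.imread("pics/top1.png")[140:270,210:370];b=cv2.imread("pics/scene1.png")[160:310,240:400]
a=cv2.resize(a,(400,325),interpolation=2);a=cv2.resize(cv2.imread("pics/top1.png")[165:265,230:350],(480,400),interpolation=2)
b=cv2.resize(cv2.imread("pics/scene1.png")[190:290,270:350],(320,400),interpolation=2)
cv2.imwrite("pics/c1.png",np.hstack([a,b]))
```

```text
(no output)
```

View pics/c1.png

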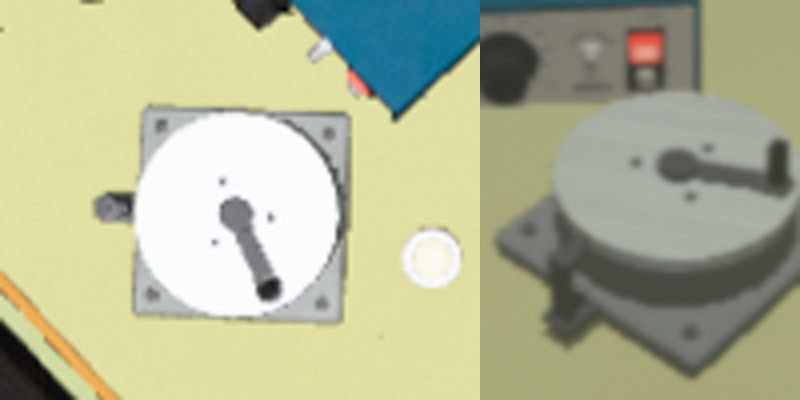

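View pics/top1.png

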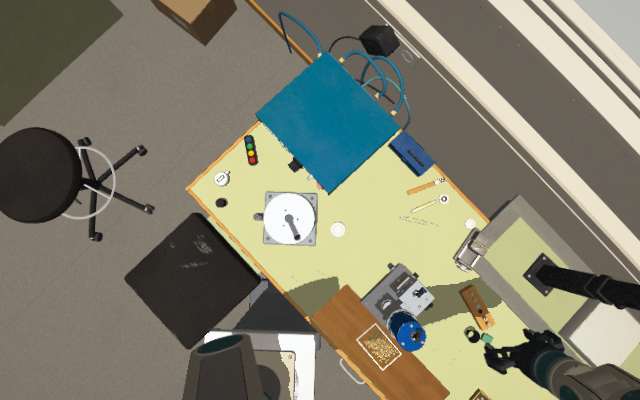

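The crops show the hub boss at about (289,218) and the peg top at about (297,238). The pointer post is at about (258,217), on the +y side of the hub. The blue instrument lies up and to the right of the stand, with its nearest corner at about (329,194). Next I'll refine the geometry and check obstacle heights.

```bash
cat >> h.py <<'E'
HUB=None
def mask(cam,d):
    "world points of every pixel from depth"
    m=camera_model(cam);K=np.array(m["intrinsics"]);D=np.array(m["distortion"]);R=np.array(m["R"]);t=np.array(m["t"]).reshape(3)
    v,u=np.mgrid[0:400,0:640];p=np.stack([u,v],-1).reshape(-1,1,2).astype(float)
    n=cv2.undistortPoints(p,K,D).reshape(400,640,2)
    P=np.dstack([n,np.ones((400,640))])*d[...,None]
    return (P-t)@R
E
python3 - <<'E'
from h import *
im,d=read_camera("top");W=mask("top",d)
for n,p in(("boss",(289,218.25)),("peg",(297,237.6)),("post",(258.2,217))):print(n,[np.round(ray("top",p,z),4) for z in(.057,.063,.087)],W[int(p[1]),int(p[0])].round(3))
# disc circle: white pixels at z~.057
g=im.astype(int).min(2)
roi=np.zeros((400,640),bool);roi[185:252,258:325]=1
ok=roi&(g>225);c=max(cv2.findContours(ok.astype(np.uint8),0,1)[0],key=cv2.contourArea)
e=cv2.minEnclosingCircle(c);print("disc",e,ray("top",e[0],.057),len(c))
print("heights near: ",{k:W[r,cc].round(3) for k,(cc,r) in dict(box=(320,180),box2=(300,150),silver=(395,290),blue=(405,330),wood=(350,330),conn=(318,183)).items()})
r=(W[...,0]>.2)&(W[...,0]<.62)&(W[...,1]>-.6)&(W[...,1]<.2)
r[:, 440:]=0
print("max z",W[...,2][r&(d>0)].max())
for y0 in np.arange(-.6,.2,.1):
    print(round(y0,1),[round(float(W[...,2][r&(W[...,1]>y0)&(W[...,1]<y0+.1)&(W[...,0]>x0)&(W[...,0]<x0+.08)].max(initial=0)),3) for x0 in(.22,.3,.38,.46,.54)])
E
```

```text
boss [array([ 0.4782, -0.0791,  0.057 ]), array([ 0.4782, -0.0797,  0.063 ]), array([ 0.4781, -0.0817,  0.087 ])] [ 0.479 -0.079  0.06 ]
peg [array([ 0.4262, -0.1026,  0.057 ]), array([ 0.4265, -0.103 ,  0.063 ]), array([ 0.4277, -0.1045,  0.087 ])] [ 0.429 -0.104  0.087]
post [array([0.4792, 0.0052, 0.057 ]), array([0.4792, 0.0042, 0.063 ]), array([4.791e-01, 1.000e-04, 8.700e-02])] [0.479 0.005 0.06 ]
disc ((288.3826599121094, 218.25509643554688), 25.43422508239746) [ 0.47810258 -0.07746357  0.057     ] 142
heights near:  {'box': array([ 0.582, -0.161,  0.084]), 'box2': array([ 0.662, -0.105,  0.085]), 'silver': array([ 0.302, -0.361,  0.111]), 'blue': array([ 0.257, -0.343,  0.304]), 'wood': array([ 0.476, -0.165,  1.056]), 'conn': array([ 0.576, -0.156,  0.066])}
max z 0.5530274164875232
-0.6 [0.004, 0.004, 0.003, 0.006, 0.01]
-0.5 [0.176, 0.2, 0.005, 0.013, 0.047]
-0.4 [0.334, 0.198, 0.005, 0.013, 0.006]
-0.3 [0.033, 0.005, 0.024, 0.022, 0.089]
-0.2 [0.008, 0.007, 0.087, 1.056, 0.089]
-0.1 [0.553, 0.006, 0.088, 0.065, 0.063]
-0.0 [0.052, 0.054, 0.051, 0.063, 0.006]
0.1 [0.054, 0.058, 0.057, 0.05, 0.022]
```

View pics/scene1.png

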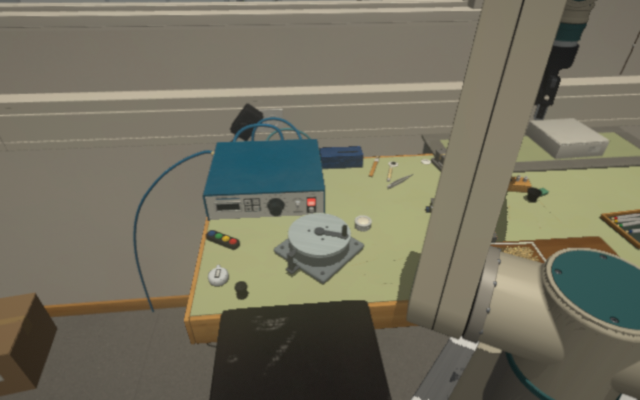

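Run:
```python
from h import *
im,d=read_camera("scene");W=mask("scene",d)
for cam in("scene","top"):
    if cam=="top": im,d=read_camera("top");W=mask("top",d)
    A=np.degrees(np.arctan2(W[...,1],W[...,0]));r=np.hypot(W[...,0],W[...,1])
    print(cam)
    for a in range(-85,5,10):
        print(a,[round(float(W[...,2][(d>0)&(abs(A-a)<5)&(r>q)&(r<q+.1)].max(initial=0)),2) for q in np.arange(.1,.7,.1)])
```

```text
scene
-85 [0.0, 0.0, 0.01, 0.01, 0.01, 0.02]
-75 [0.0, 0.0, 0.02, 0.02, 0.5, 0.49]
-65 [0.0, 0.0, 0.03, 0.03, 0.5, 0.46]
-55 [0.01, 0.0, 0.0, 0.0, 0.0, 0.0]
-45 [0.01, 0.0, 0.0, 0.02, 0.03, 0.01]
-35 [0.01, 0.0, 0.0, 0.0, 0.0, 0.01]
-25 [0.01, 0.0, 0.0, 0.02, 0.02, 0.09]
-15 [0.01, 0.0, 0.0, 0.09, 0.09, 0.09]
-5 [0.57, 0.0, 0.0, 0.07, 0.06, 0.09]
top
-85 [0.02, 0.01, 0.02, 0.01, 0.01, 0.02]
-75 [0.01, 0.01, 0.02, 0.02, 0.46, 0.42]
-65 [0.02, 0.01, 0.03, 0.03, 0.59, 0.61]
-55 [0.02, 0.01, 0.23, 0.33, 0.2, 0.04]
-45 [0.02, 0.01, 0.03, 0.17, 0.17, 0.01]
-35 [0.02, 0.01, 0.01, 0.0, 0.01, 0.01]
-25 [0.01, 0.55, 0.0, 0.02, 0.02, 0.09]
-15 [0.01, 0.55, 0.01, 0.09, 0.09, 0.09]
-5 [0.01, 0.53, 0.01, 0.07, 0.06, 0.09]
```

The blue box is about 85 mm tall, and the tall unit at (.26,-.34) is 33 cm high. I'll route above it and close the gripper on the way.

Request:
{"name": "arm_command", "arguments": {"deltas": [0, 0, -1, 0, 0, 0, 0, 0, -1, 0, 0, 0, 0.81, 0, 0, 0, 0, 0, 0.81, 0, 0, 0, 0, 0, 0.81, 0, 0, 0, 0, 0, 0.81, 0, 0, 0, 0, 0, 0.81, 0, 0, 0, 0, 0, 0.81, 0, 0, 0, 0, 0, 0.25, -0.855, 0, 0, 0, 0, 0.25, -0.855, 0, 0, 0, 0, 0.25, -0.855, 0, 0, 0, 0, 0.25, -0.855, 0, 0, 0, 0], "gripper": 255, "squeeze": 20}}

```text
time_s: 2.85
ee_pos: [0.4349, -0.319, 0.3309]
tool_rot: [0.0, 0.984, 0.18, 0.0]
force: [0.6, -0.4, 0.6]
finger_gap: 0.0001
grasp_force: 0.0
```

Request:
{"name": "arm_command", "arguments": {"deltas": [0.25, -0.855, 0, 0, 0, 0, 0.25, -0.855, 0, 0, 0, 0, 0.25, -0.855, 0, 0, 0, 0, 0.25, -0.855, 0, 0, 0, 0, 0, 0, 0.7, 0, 0, -1, 0, 0, 0.7, 0, 0, -1, 0, 0, 0.7, 0, 0, -1, 0, 0, 0.7, 0, 0, -1, 0, 0, 0, 0, 0, -1, 0, 0, 0, 0, 0, -1, 0, 0, 0, 0, 0, -1, 0, 0, 0, 0, 0, -1]}}

```text
time_s: 4.35
ee_pos: [0.4212, -0.1429, 0.1911]
tool_rot: [0.0, 0.788, 0.616, 0.0]
force: [-0.9, 0.4, 0.0]
finger_gap: 0.0001
grasp_force: 0.0
```

Request:
{"name": "arm_command", "arguments": {"deltas": [0, 0, 0, 0, 0, -1, 0, 0, 0, 0, 0, -0.77, 0, 0, 0, 0, 0, 0]}}

```text
time_s: 4.72
ee_pos: [0.4211, -0.1429, 0.191]
tool_rot: [0.0, 0.72, 0.694, 0.0]
force: [0.0, -0.5, 0.2]
finger_gap: 0.0001
grasp_force: 0.0
```

Run:
```python
from h import *
s=ctrl.state();print(s["time_s"],s["ee_pos"].round(4),s["joint_positions"].round(3),s["finger_gap"])
from scipy.spatial.transform import Rotation as Ro
w,x,y,z=s["tool_rot"];print(Ro.from_quat([x,y,z,w]).as_matrix().round(3))
im,d=read_camera("scene");W=mask("scene",d)
p=s["ee_pos"];near=(d>0)&(np.hypot(W[...,0]-p[0],W[...,1]-p[1])<.04)&(W[...,2]>.1)
for z0 in np.arange(.1,.24,.01):
    k=near&(W[...,2]>z0)&(W[...,2]<z0+.01)
    if k.sum():print(round(z0,2),k.sum(),(W[k].min(0)-p).round(4),(W[k].max(0)-p).round(4))
u=proj("scene",p+[0,0,-.025]);print("tip px",u)
u=u.astype(int);c=im[u[1]-70:u[1]+50,u[0]-100:u[0]+60]
cv2.imwrite("pics/c2.png",cv2.resize(c,None,fx=5,fy=5,interpolation=2)[:,:,::-1])
```

```text
4.725 [ 0.4211 -0.1429  0.191 ] [-0.473 -0.02  -0.454  1.137  0.     1.135] 9.760894857848313e-05
[[ 0.037  0.999  0.   ]
 [ 0.999 -0.037 -0.   ]
 [-0.     0.    -1.   ]]
0.19 26 [-0.0123 -0.0016  0.0007] [0.0074 0.0132 0.0089]
0.2 63 [-0.0142 -0.0058  0.0094] [0.0134 0.013  0.0189]
0.21 62 [-0.0141 -0.0031  0.0193] [0.015  0.014  0.0284]
0.22 57 [-0.0137 -0.0026  0.0292] [0.0137 0.0131 0.0388]
0.23 74 [-0.0315 -0.0079  0.039 ] [0.032  0.0164 0.0489]
tip px [359.95863267 188.43038737]
```

View pics/c2.png

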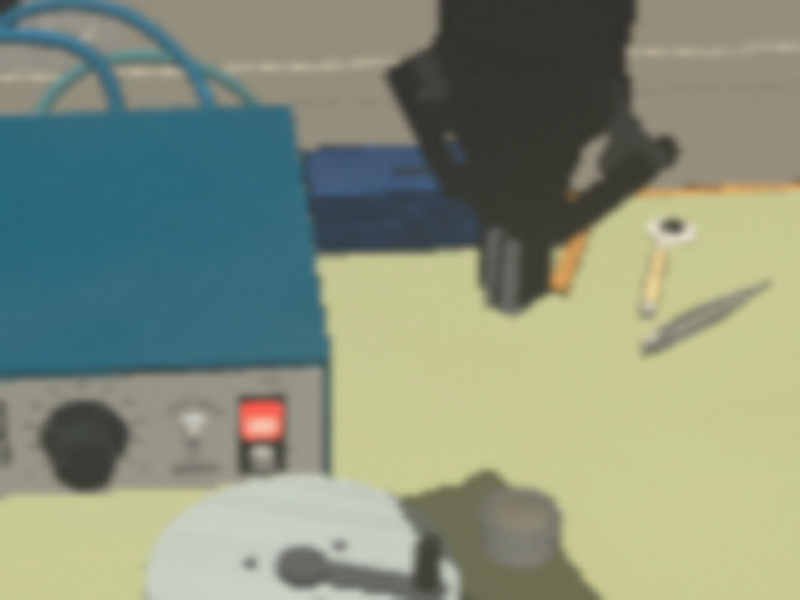

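Run:
```python
from h import *
s=ctrl.state();p=s["ee_pos"]
im,d=read_camera("scene");W=mask("scene",d)
for c in(358,361,364):
  for r in range(166,190,2): print(c,r,im[r,c],(W[r,c]-p).round(3))
for dz in(.025,0,-.011):print(dz,proj("scene",p-[0,0,dz]),proj("scene",p+[0,.011,-dz]))
```

```text
358 166 [87 87 81] [0.002 0.011 0.034]
358 168 [87 88 81] [0.002 0.011 0.03 ]
358 170 [83 83 76] [0.001 0.011 0.026]
358 172 [83 83 76] [0.    0.012 0.021]
358 174 [81 82 74] [0.001 0.01  0.016]
358 176 [78 79 71] [-0.     0.012  0.012]
358 178 [87 88 77] [-0.001  0.012  0.008]
358 180 [167 168 126] [0.001 0.009 0.001]
358 182 [198 200 146] [ 0.151 -0.226 -0.191]
358 184 [199 200 146] [ 0.144 -0.216 -0.19 ]
358 186 [200 200 146] [ 0.14  -0.21  -0.192]
358 188 [199 200 144] [ 0.133 -0.2   -0.191]
361 166 [89 90 83] [-0.005  0.011  0.037]
361 168 [ 99 100  93] [-0.006  0.012  0.034]
361 170 [ 99 101  93] [-0.006  0.011  0.029]
361 172 [ 99 101  94] [-0.006  0.01   0.023]
361 174 [ 99 101  94] [-0.007  0.011  0.019]
361 176 [ 98 100  92] [-0.007  0.01   0.014]
361 178 [97 98 91] [-0.007  0.01   0.009]
361 180 [125 126 107] [-0.007  0.009  0.004]
361 182 [192 193 143] [ 0.143 -0.23  -0.19 ]
361 184 [199 200 146] [ 0.14  -0.226 -0.193]
361 186 [199 200 145] [ 0.132 -0.214 -0.191]
361 188 [199 200 145] [ 0.126 -0.205 -0.19 ]
364 166 [60 61 52] [-0.011  0.009  0.039]
364 168 [63 64 54] [-0.011  0.009  0.034]
364 170 [61 61 52] [-0.011  0.008  0.029]
364 172 [62 63 52] [-0.013  0.01   0.026]
364 174 [62 63 53] [-0.011  0.007  0.019]
364 176 [62 63 52] [-0.013  0.009  0.016]
364 178 [87 89 69] [-0.013  0.009  0.011]
364 180 [173 175 131] [ 0.143 -0.246 -0.191]
364 182 [198 201 146] [ 0.138 -0.238 -0.192]
364 184 [200 201 147] [ 0.132 -0.229 -0.191]
364 186 [200 201 146] [ 0.127 -0.222 -0.193]
364 188 [199 200 146] [ 0.122 -0.216 -0.194]
0.025 [359.96206547 188.44521169] [356.92731983 190.77153857]
0 [360.76381246 178.49235301] [357.6806356  180.77578711]
-0.011 [361.12606204 173.99852929] [358.02107306 176.2616519 ]
```

Camera and depth agree that the shut fingertips sit at about TCP height, not 25 mm ahead of it. I'll lower beside the disc and check again against the stand.

Request:
{"name": "arm_command", "arguments": {"deltas": [0, 0, 0.64, 0, 0, 0, 0, 0, 0.64, 0, 0, 0, 0, 0, 0.64, 0, 0, 0, 0, 0, 0, 0, 0, 0]}}

```text
time_s: 5.32
ee_pos: [0.4186, -0.1416, 0.0928]
tool_rot: [-0.003, 0.72, 0.694, -0.001]
force: [0.4, 0.6, -0.3]
finger_gap: -0.0
grasp_force: 0.0
```

Run:
```python
from h import *
s=ctrl.state();p=s["ee_pos"];print(s["time_s"],p.round(4))
im,d=read_camera("scene");W=mask("scene",d)
near=(d>0)&(np.hypot(W[...,0]-p[0],W[...,1]-p[1])<.02)&(W[...,2]>.03)
print(np.sort(W[near][:,2])[:12].round(3))
u=proj("scene",p);print(u,proj("scene",p-[0,0,.025]))
u=u.astype(int);c=im[u[1]-70:u[1]+50,u[0]-120:u[0]+40]
cv2.imwrite("pics/c3.png",cv2.resize(c,None,fx=5,fy=5,interpolation=2)[:,:,::-1])
pk=(W[...,2]>.075)&(np.hypot(W[...,0]-.428,W[...,1]+.1045)<.025)&(d>0)&(W[...,1]>-.118)
print("peg",W[pk].mean(0),W[pk].max(0))
```

```text
5.325 [ 0.4186 -0.1416  0.0928]
[0.057 0.057 0.093 0.094 0.095 0.096 0.096 0.097 0.097 0.098 0.098 0.099]
[358.37098204 216.41230901] [357.66161764 225.11476844]
peg [ 0.42487252 -0.10396493  0.38464802] [ 0.4525108  -0.08766041  0.53256466]
```

View pics/c3.png

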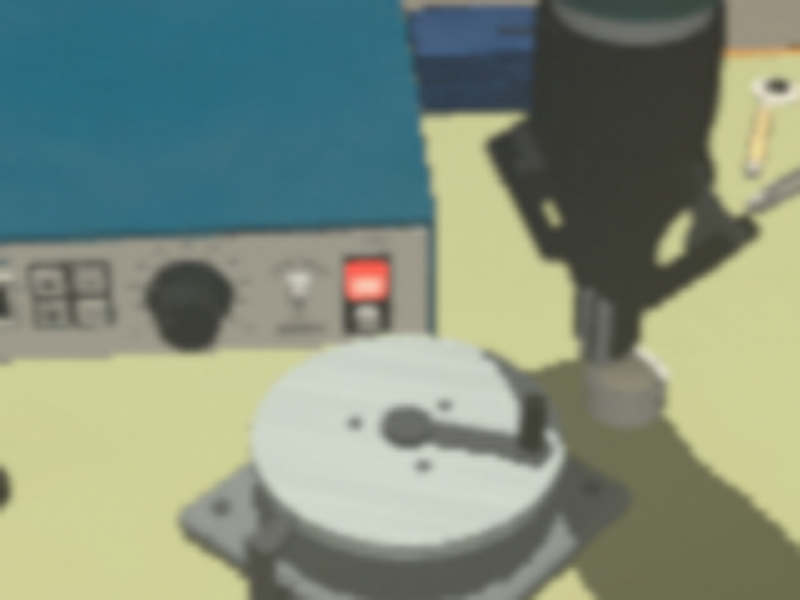

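Fingertip is confirmed at TCP height: tip at crop (610,355), TCP projects to (600,350). Next I lower beside the peg, then flick.

Request:
{"name": "arm_command", "arguments": {"deltas": [0, 0.06, 0.38, 0, 0, 0, 0, 0, 0, 0, 0, 0]}}

```text
time_s: 5.62
ee_pos: [0.4244, -0.1431, 0.0766]
tool_rot: [0.0, 0.72, 0.694, 0.0]
force: [0.4, 0.3, -1.0]
finger_gap: -0.0001
grasp_force: 0.0
```

Run:
```python
from h import *
s=ctrl.state();print(s["ee_pos"].round(4),s["joint_positions"].round(3),s["tool_rot"].round(4),s["force"].round(2))
```

```text
[ 0.4244 -0.1431  0.0766] [-0.47   0.107 -0.592  0.871  0.     1.137] [1.000e-04 7.197e-01 6.943e-01 0.000e+00] [ 0.39  0.27 -0.96]
```

Request:
{"name": "arm_command", "arguments": {"deltas": [0.16, 0, 0, 0, 0, 0, 0.24, 0, 0, 0, 0, 0, 0.32, 0, 0, 0, 0, 0, 0.4, 0, 0, 0, 0, 0, 0.36, 0, 0, 0, 0, 0, -0.3, 0, -0.5, 0, 0, 0, 0, 0, -1, 0, 0, 0]}}

```text
time_s: 6.5
ee_pos: [0.4241, -0.0823, 0.15]
tool_rot: [-0.002, 0.719, 0.695, -0.001]
force: [1.2, -0.9, -0.6]
finger_gap: 0.0001
grasp_force: 0.0
```

```bash
cat >> h.py <<'E'
HUB=np.array([.4782,-.079])
def ang(im):
    "world angle of peg about hub from top picture; dark arm mask"
    g=im.astype(int).max(2);roi=np.zeros((400,640),bool);roi[185:252,255:325]=1
    v,u=np.nonzero(roi&(g<110))
    P=np.array([ray("top",(a,b),.063)[:2] for a,b in zip(u,v)])-HUB
    r=np.hypot(*P.T);k=(r>.022)&(r<.055);a=np.arctan2(P[k,1],P[k,0])
    return np.degrees(np.angle(np.exp(1j*a).mean())),k.sum(),abs(np.exp(1j*a).mean())
E
python3 - <<'E'
from h import *
for i in range(4):
    t=ctrl.state()["time_s"];im,d=read_camera("top");print(round(t,3),np.round(ang(im),2),[np.round(ray("top",a["xy"],.087)-[*HUB,0],3)[:2] for a in models.place_of("index_peg","top")[:1]])
cv2.imwrite("pics/t4.png",cv2.resize(im[165:265,230:350],None,fx=5,fy=5)[:,:,::-1])
s=ctrl.state();print(s["ee_pos"].round(4))
E
```

```text
6.5 [152.88 283.     0.82] [array([-0.016,  0.053])]
6.6 [152.87 316.     0.77] [array([-0.001,  0.055])]
6.7 [153.97 294.     0.79] [array([0.015, 0.052])]
6.8 [154.63 284.     0.8 ] [array([0.033, 0.036])]
[ 0.4249 -0.0832  0.1495]
```

View pics/t4.png

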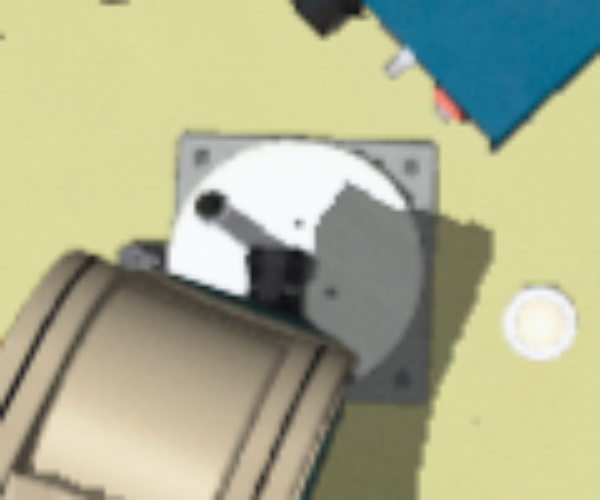

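The wheel turns clockwise at about 2.9 rad/s with the finger well clear of it. I'll move to standby above the stop position and let it slow down.

Request:
{"name": "arm_command", "arguments": {"deltas": [0.42, 0.486, 0, 0, 0, 0, 0.42, 0.486, 0, 0, 0, 0, 0.42, 0.486, 0, 0, 0, 0, 0, 0, 0, 0, 0, 0, 0, 0, 0, 0, 0, 0, 0, 0, 0, 0, 0, 0, 0, 0, 0, 0, 0, 0, 0, 0, 0, 0, 0, 0, 0, 0, 0, 0, 0, 0, 0, 0, 0, 0, 0, 0, 0, 0, 0, 0, 0, 0, 0, 0, 0, 0, 0, 0]}}

```text
time_s: 8.4
ee_pos: [0.5013, -0.0236, 0.1509]
tool_rot: [-0.0, 0.72, 0.694, 0.0]
force: [0.1, -0.0, 1.0]
finger_gap: 0.0001
grasp_force: 0.0
```

Request:
{"name": "arm_command", "arguments": {"deltas": [0, 0, 0, 0, 0, 0, 0, 0, 0, 0, 0, 0, 0, 0, 0, 0, 0, 0, 0, 0, 0, 0, 0, 0, 0, 0, 0, 0, 0, 0, 0, 0, 0, 0, 0, 0, 0, 0, 0, 0, 0, 0, 0, 0, 0, 0, 0, 0, 0, 0, 0, 0, 0, 0, 0, 0, 0, 0, 0, 0, 0, 0, 0, 0, 0, 0, 0, 0, 0, 0, 0, 0]}}

```text
time_s: 9.9
ee_pos: [0.5013, -0.0236, 0.1509]
tool_rot: [-0.0, 0.72, 0.694, -0.0]
force: [-0.3, -0.4, -0.6]
finger_gap: 0.0002
grasp_force: 0.0
```

```bash
cat > track.py <<'E'
from h import *
import sys
A=[];T=[]
for i in range(int(sys.argv[1])):
    for c in("scene","top"):
        t=ctrl.state()["time_s"];read_camera(c)
        for a in models.place_of("index_peg",c)[:1]:
            q=ray(c,a["xy"],.087)[:2]-HUB
            print(c,round(t,3),np.round(q*1e3,0),round(float(np.hypot(*q)),3),round(float(np.degrees(np.arctan2(q[1],q[0]))),1),round(a["p"],2))
            if abs(np.hypot(*q)-.056)<.009:T.append(t);A.append(np.arctan2(q[1],q[0]))
if len(T)>2:
    A=np.unwrap(A);print("fit w,angle deg at now",np.polyfit(np.array(T)-ctrl.state()["time_s"],np.degrees(A),1)*[np.pi/180,1])
s=ctrl.state();print(s["time_s"],s["ee_pos"].round(4))
E
python3 track.py 4
```

```text
scene 9.9 [ 18. -42.] 0.046 -67.4 0.77
top 10.0 [  4. -61.] 0.061 -86.2 0.51
scene 10.1 [ -6. -44.] 0.045 -97.9 0.47
top 10.2 [-23. -50.] 0.055 -114.4 0.5
scene 10.3 [-24. -46.] 0.051 -117.6 0.71
top 10.4 [-48. -38.] 0.061 -141.5 0.71
scene 10.5 [-47. -22.] 0.052 -155.2 0.5
top 10.6 [-59. -16.] 0.061 -164.5 0.73
fit w,angle deg at now [  -2.33870207 -179.03756112]
10.7 [ 0.5013 -0.0236  0.1509]
```

Request:
{"name": "arm_command", "arguments": {"deltas": [0, 0, 0, 0, 0, 0, 0, 0, 0, 0, 0, 0, 0, 0, 0, 0, 0, 0, 0, 0, 0, 0, 0, 0, 0, 0, 0, 0, 0, 0, 0, 0, 0, 0, 0, 0, 0, 0, 0, 0, 0, 0, 0, 0, 0, 0, 0, 0, 0, 0, 0, 0, 0, 0, 0, 0, 0, 0, 0, 0, 0, 0, 0, 0, 0, 0, 0, 0, 0, 0, 0, 0]}}

```text
time_s: 12.2
ee_pos: [0.5013, -0.0236, 0.1509]
tool_rot: [0.0, 0.72, 0.694, 0.0]
force: [-0.7, 0.3, -0.8]
finger_gap: -0.0001
grasp_force: 0.0
```

Request:
{"name": "arm_command", "arguments": {"deltas": [0, 0, 0, 0, 0, 0, 0, 0, 0, 0, 0, 0, 0, 0, 0, 0, 0, 0, 0, 0, 0, 0, 0, 0, 0, 0, 0, 0, 0, 0, 0, 0, 0, 0, 0, 0, 0, 0, 0, 0, 0, 0, 0, 0, 0, 0, 0, 0, 0, 0, 0, 0, 0, 0, 0, 0, 0, 0, 0, 0, 0, 0, 0, 0, 0, 0, 0, 0, 0, 0, 0, 0]}}

```text
time_s: 13.7
ee_pos: [0.5013, -0.0236, 0.1509]
tool_rot: [0.0, 0.72, 0.694, 0.0]
force: [-0.1, 0.9, -0.4]
finger_gap: 0.0002
grasp_force: 0.0
```

```bash
python3 track.py 4
```

```text
scene 13.7 [-48.  -6.] 0.048 -173.1 0.53
top 13.8 [-58.   0.] 0.058 179.8 0.7
scene 13.9 [-49.  21.] 0.054 156.5 0.48
top 14.0 [-53.  31.] 0.062 149.9 0.69
scene 14.1 [-40.  40.] 0.057 135.0 0.76
top 14.2 [-42.  48.] 0.064 130.8 0.72
scene 14.3 [-28.  53.] 0.06 117.9 0.74
top 14.4 [-22.  49.] 0.054 114.6 0.67
fit w,angle deg at now [  -1.88691323 -262.23235524]
14.5 [ 0.5013 -0.0236  0.1509]
```

Request:
{"name": "arm_command", "arguments": {"deltas": [0, 0, 0, 0, 0, 0, 0, 0, 0, 0, 0, 0, 0, 0, 0, 0, 0, 0, 0, 0, 0, 0, 0, 0, 0, 0, 0, 0, 0, 0, 0, 0, 0, 0, 0, 0, 0, 0, 0, 0, 0, 0, 0, 0, 0, 0, 0, 0, 0, 0, 0, 0, 0, 0, 0, 0, 0, 0, 0, 0, 0, 0, 0, 0, 0, 0, 0, 0, 0, 0, 0, 0]}}

```text
time_s: 16.0
ee_pos: [0.5013, -0.0236, 0.1509]
tool_rot: [0.0, 0.72, 0.694, -0.0]
force: [0.4, -0.6, -0.6]
finger_gap: 0.0
grasp_force: 0.0
```

```bash
python3 track.py 1
```

```text
scene 16.0 [-85. -36.] 0.092 -157.0 0.55
top 16.1 [ 47. -35.] 0.058 -36.7 0.69
16.2 [ 0.5013 -0.0236  0.1509]
```

Request:
{"name": "arm_command", "arguments": {"deltas": [0, 0, 0.5, 0, 0, 0, 0, 0, 0.5, 0, 0, 0, 0, 0, 0.5, 0, 0, 0, 0, 0, 0, 0, 0, 0]}}

```text
time_s: 16.7
ee_pos: [0.4991, -0.0233, 0.0741]
tool_rot: [-0.002, 0.72, 0.694, -0.001]
force: [-0.5, -0.4, 0.9]
finger_gap: 0.0001
grasp_force: 0.0
```

```bash
python3 track.py 2
```

```text
scene 16.7 [  2. -47.] 0.047 -87.4 0.56
top 16.8 [ -7. -59.] 0.059 -97.0 0.48
scene 16.9 [-13. -50.] 0.051 -104.8 0.61
top 17.0 [-19. -52.] 0.056 -109.9 0.6
fit w,angle deg at now [  -1.31437175 -118.59257573]
17.1 [ 0.5021 -0.0237  0.0768]
```

Request:
{"name": "arm_command", "arguments": {"deltas": [0, 0, 0, 0, 0, 0, 0, 0, 0, 0, 0, 0, 0, 0, 0, 0, 0, 0, 0, 0, 0, 0, 0, 0, 0, 0, 0, 0, 0, 0, 0, 0, 0, 0, 0, 0, 0, 0, 0, 0, 0, 0, 0, 0, 0, 0, 0, 0, 0, 0, 0, 0, 0, 0, 0, 0, 0, 0, 0, 0, 0, 0, 0, 0, 0, 0, 0, 0, 0, 0, 0, 0]}}

```text
time_s: 18.6
ee_pos: [0.5013, -0.0236, 0.0759]
tool_rot: [0.0, 0.72, 0.694, 0.0]
force: [-0.4, 0.1, -0.3]
finger_gap: -0.0004
grasp_force: 0.0
```

Request:
{"name": "arm_command", "arguments": {"deltas": [0, 0, 0, 0, 0, 0, 0, 0, 0, 0, 0, 0, 0, 0, 0, 0, 0, 0, 0, 0, 0, 0, 0, 0, 0, 0, 0, 0, 0, 0, 0, 0, 0, 0, 0, 0, 0, 0, 0, 0, 0, 0, 0, 0, 0, 0, 0, 0, 0, 0, 0, 0, 0, 0, 0, 0, 0, 0, 0, 0, 0, 0, 0, 0, 0, 0, 0, 0, 0, 0, 0, 0]}}

```text
time_s: 20.1
ee_pos: [0.5012, -0.0236, 0.0759]
tool_rot: [-0.0, 0.72, 0.694, -0.0]
force: [-0.6, 0.3, 0.9]
finger_gap: -0.0001
grasp_force: 0.0
```

```bash
python3 track.py 2
python3 - <<'E'
from h import *
a,_=read_camera("scene");b,_=read_camera("top")
u=proj("scene",[.48,-.03,.07]).astype(int)
a=cv2.resize(a[u[1]-45:u[1]+45,u[0]-40:u[0]+40],(400,450),interpolation=2);b=cv2.resize(b[175:265,250:330],(400,450),interpolation=2)
cv2.imwrite("pics/s5.png",np.hstack([a,b])[:,:,::-1])
E
```

```text
scene 20.1 [ 2. 65.] 0.065 87.9 0.66
top 20.2 [ 3. 56.] 0.056 87.3 0.64
scene 20.3 [ 7. 66.] 0.066 84.3 0.48
top 20.4 [ 1. 55.] 0.055 89.2 0.53
fit w,angle deg at now [8.47869195e-02 8.94266348e+01]
20.5 [ 0.5013 -0.0236  0.0759]
```

View pics/s5.png

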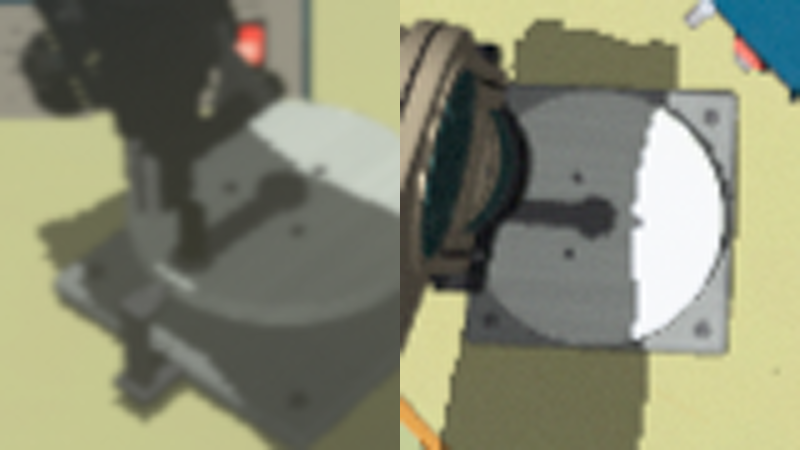

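The peg is checked at the pointer: it stands beside the finger at about (190,235) in the left crop, in line with the post at about (140,320). I'll let the spring settle, back off sideways, then go up and away.

Request:
{"name": "arm_command", "arguments": {"deltas": [0, 0, 0, 0, 0, 0, 0, 0, 0, 0, 0, 0, 0, 0, 0, 0, 0, 0, 0, 0, 0, 0, 0, 0, 0, 0, 0, 0, 0, 0, 0, 0.04, 0, 0, 0, 0, 0, 0.1, 0, 0, 0, 0, 0, 0.2, 0, 0, 0, 0, 0, 0, -0.6, 0, 0, 0, 0, 0, -1, 0, 0, 0, 0, 0, -1, 0, 0, 0, 0, 0, -1, 0, 0, 0]}}

```text
time_s: 22.1
ee_pos: [0.5189, -0.0243, 0.2577]
tool_rot: [0.0, 0.72, 0.694, 0.0]
force: [0.3, 0.2, -0.4]
finger_gap: 0.0003
grasp_force: 0.0
```

Request:
{"name": "arm_command", "arguments": {"deltas": [-1, 0, 0, 0, 0, 0, -1, 0, 0, 0, 0, 0, -1, 0, 0, 0, 0, 0, -1, 0, 0, 0, 0, 0, -1, 0, 0, 0, 0, 0, -1, 0, 0, 0, 0, 0, -1, 0, 0, 0, 0, 0, 0, 0, 0, 0, 0, 0]}}

```text
time_s: 23.1
ee_pos: [0.506, -0.3779, 0.2553]
tool_rot: [0.0, 0.721, 0.693, -0.0]
force: [0.4, 0.8, 0.4]
finger_gap: 0.0001
grasp_force: 0.0
```

```bash
python3 track.py 3
python3 - <<'E'
from h import *
a,_=read_camera("scene");b,_=read_camera("top")
for q in("pointer_mark","index_peg","wheel_hub"):
  for c in("scene","top"): print(q,c,[np.round(ray(c,r["xy"],.057 if q=="wheel_hub" else .087),4) for r in models.place_of(q,c)[:1]])
u=proj("scene",[.48,-.03,.07]).astype(int)
a=cv2.resize(a[u[1]-45:u[1]+45,u[0]-40:u[0]+40],(400,450),interpolation=2);b=cv2.resize(b[175:265,250:330],(400,450),interpolation=2)
cv2.imwrite("pics/s6.png",np.hstack([a,b])[:,:,::-1])
E
```

```text
scene 23.1 [ 9. 58.] 0.059 81.0 0.5
top 23.2 [ 0. 60.] 0.06 89.6 0.56
scene 23.3 [ 2. 63.] 0.064 88.1 0.52
top 23.4 [-1. 52.] 0.052 91.1 0.57
scene 23.5 [ 8. 58.] 0.059 81.8 0.58
top 23.6 [ 0. 56.] 0.056 89.7 0.69
fit w,angle deg at now [ 0.1152495  89.17945105]
23.7 [ 0.506  -0.3736  0.2561]
pointer_mark scene []
pointer_mark top [array([ 0.4833, -0.017 ,  0.087 ])]
index_peg scene [array([ 0.4885, -0.0218,  0.087 ])]
index_peg top [array([ 0.4751, -0.0258,  0.087 ])]
wheel_hub scene [array([ 0.4833, -0.0886,  0.057 ])]
wheel_hub top [array([ 0.4831, -0.0763,  0.057 ])]
```

View pics/s6.png

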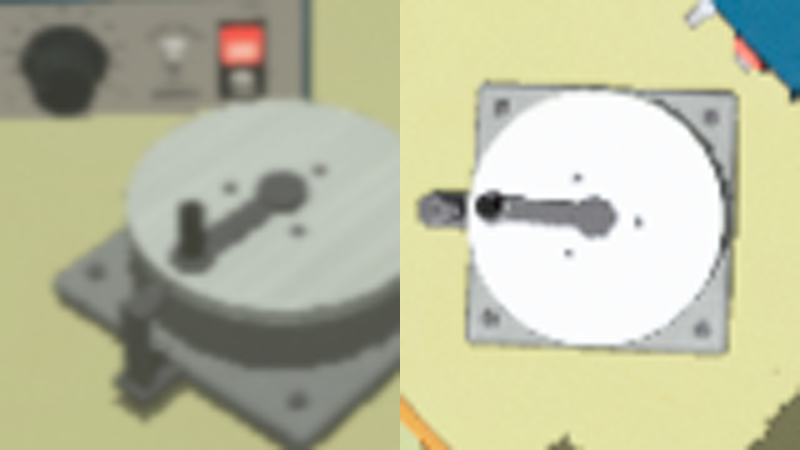

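The peg stands at (489,205), with the post at (440,209) and the boss at (597,216) in the top crop. That is about 3 mm off the pointer line. I'll check that it is standing still.

Run:
```python
from h import *
for i in range(4):
    t=ctrl.state()["time_s"];im,d=read_camera("top");print(t,np.round(ang(im),2))
    for _ in range(4 if i<3 else 0): read_camera("scene")
o=np.array([250,175]);f=lambda x,y,z:ray("top",(x/5+o[0]-.4,y/5+o[1]-.4),z)[:2]
h=f(597,216,.063);g=f(489,205,.087);p=f(440,209,.059)
for v in(g-h,p-h):print(v.round(4),np.hypot(*v).round(4),np.degrees(np.arctan2(v[1],v[0])).round(2))
```

```text
24.1 [82.97  7.    1.  ]
24.35 [82.97  7.    1.  ]
24.6 [82.97  7.    1.  ]
24.85 [82.97  7.    1.  ]
[0.0041 0.0606] 0.0607 86.15
[0.0016 0.0852] 0.0852 88.95
```

```bash
python3 -c "
from bench import job;print(job.hand_in())"
```

```text
the job is handed in; nothing more can be done
None
```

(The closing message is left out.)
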